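# Open the push-and-turn cap of a cleaner jug braced in its rack

### The job

Open the one-litre cleaner jug that stands in the wire rack: turn the jug anticlockwise where it stands, cap still locked, until its handle rests against the front leg of the rack's upright divider so that it cannot spin, then press the safety cap down, twist it anticlockwise free of the neck, and lift it off. Finish holding the cap level in the gripper, about 5 cm straight above the open mouth and touching nothing else; the jug stays upright and down in its bay with the handle still at the divider, and everything else on the counter is left alone.

Things in the scene. Friction and masses are not known exactly. Their poses are not given: they have to be found in the camera images.
- jug: The job's jug: white, round, 100 mm across, 0.5 to 1 kg, loose in a bay of the wire rack with 1.5 mm play all round. Origin: centre of its underside, z up its axis, handle along its +x. Sides straight to 112 mm, cone shoulder to a 35 mm neck at 140 mm. Turning the locked (unpressed) cap turns the whole jug on the spot, against light friction.
- cap: Ribbed blue push-and-turn cap on the jug, round, 54 mm across, 36 mm tall, 35 g, a body of its own. Origin: centre of its open underside, z up. Locked: origin 150 mm above the jug's underside, x axis along the jug's x. Unpressed it cannot turn on the neck, and pulling it lifts the jug. Clockwise is always blocked.
- cap_top (a point): Centre of the cap's flat top, 36.5 mm above its origin. Pressing meets a spring: 3 N at first, 1.3 N more per mm; the tabs clear at 5 mm (10 N), the stroke ends at 7 mm (12.5 N). Kept pressed, the cap turns anticlockwise seen from above, against about 0.1 to 0.2 N m: free after 30 deg, a stop at about 90 deg, so end near 60 deg. There it lifts straight off.
- rack: Wire bottle rack fixed to the counter, 118 mm (x) by 228 mm (y), origin centre of its underside, z up. Floor 6 mm thick, wire rails to 39 mm, two bays along y; the jug's bay is centred at y = +55.5 mm, x = 0. Between the bays, along the rack's x, stands the divider: an upright inverted U of 8 mm round steel bar, 122 mm tall, legs at x = -58 and +58 mm, y = 0.
- jug_handle (a point): Middle of the upright grip bar (18 mm round) of the jug's handle, 82 mm out from the jug's axis, 83 mm above its underside. At the start it points roughly to the rack's -x side, towards the robot; 0.4 to 1.2 rad anticlockwise (from above) it meets the divider's front leg. Touching, the two bars' centres are 13 mm apart.
- divider_post (a point): Axis of the divider's front leg (rack x = -58 mm, y = 0), an upright 8 mm round bar, at 85 mm above the rack's underside; 80 mm from the bay's centre.
- jug_mouth (a point): Centre of the jug's open mouth: the neck's rim, 172 mm above the jug's underside. The cap's underside hangs 22 mm below it when locked.
- tub: Bystander: lidded tub of tablets in the rack's other bay, 89 mm across, 102 mm tall; origin centre of its underside
- spray_a: Bystander: trigger spray bottle, 75 mm across, 231 mm tall; origin centre of its underside
- spray_b: Bystander: trigger spray bottle, 75 mm across, 231 mm tall; origin centre of its underside
- polish_can: Bystander: tall bare metal spray can, 54 mm across, 200 mm tall; origin centre of its underside
- soap_carton: Bystander: paper carton, 100 x 65 x 55 mm; origin centre of its underside
- scrub_brush: Bystander: wooden scrubbing brush lying bristles down, 150 x 55 x 62 mm; origin centre of its underside
Things that resemble listed ones, but are neither listed nor needed, are in the scene too. Leave any green look-alike of the jug alone. What is shaped like the cap but brown or yellow is not meant.

How it is judged:
By the outcome, as a careful person would: the job done as asked, in the order asked, and still so for the second after the job is handed in, while the arm keeps its last pose, push and grip.
It also fails if it takes over 48 s, if anything falls off the work surface, if the arm or the gripper's body presses on something with over 40 N, if the wrist force passes 120 N, or if a joint passes its speed limit or range.

### The arm

A 6-joint arm with a two-finger parallel gripper is mounted at the origin on the work surface. World frame = base frame: x ahead of the robot, y to its left, z up, the work surface at z = 0. Lengths are in m, angles in rad, forces in N, time in s.
With the tool pointing down it reaches from about 0.35 to 0.975 m from the base axis. Payload 4.9 kg.
Tool frame: the origin (TCP) lies at the very end of the fingers, on their centre line; the grasp point (between the pads) lies ctrl.grip_point_offset behind it (ctrl.grip_point_offset is the distance from the TCP to the grasp point, in m); z points along the fingers, y is the line along which they close (so a half turn about z gives the same grasp; the last joint's range is limited). The gripper opens to 85 mm and grips with 20 to 120 N. Pads are 22 mm wide; open, the fingers measure 114 mm over their backs; the gripper's body (76 mm by 85 mm) begins 54 mm behind the grasp point. The pads swing forward as they close: fully open they stand 13 mm farther back than shut.
Start: joints at [1.08, 0.053, 1.613, -0, 1.476, -0.119], TCP at [0.227, 0.582, 0.192] pointing down, gripper open.
Joint ranges: [-3.01, 3.01], [-1.01, 2.22], [0.06, 2.58], [-1.02, 4.17], [0.09, 2.62], [-3.14, 3.14]. Speed limits (rad/s): [2.57, 2.57, 3.14, 3.14, 3.14, 3.14].

### API

Orientations are given as a rotation vector (axis times angle).
In Python, from station import ctrl gives the robot as it stands. The module is installed in compiled form; this text tells all that it offers.
- The arm moves only by the tool drive_tool, never from a script. Its argument "steps" is a list of rows, each an object with "translation": the shift along the tool's x, y, z normalised to -1 to 1, where 1 is 4 cm, a list of three; "angular": the turn, a rotation vector about the tool's x, y, z normalised to -1 to 1, where 1 is 8 degrees, a list of three; "gripper": the opening, from 0 (shut) to 1 (fully open). In form: [{"translation": [dx, dy, dz], "angular": [wx, wy, wz], "gripper": gripper}, ...]. A call has 1 to 8 rows; each row shifts and turns the commanded pose from where the row before left it, along the tool's axes as they then stand; what a row does not reach is not made up. A row lasts 1/8 s, in which the tool goes at most 62.5 mm and 10.7 degrees, less where a joint would pass 70% of its speed; a pose out of reach is approached as far as the arm can. A call with a number of a shift or a turn outside -1 to 1 is refused whole. A call with a gripper value outside its range is refused whole. The fingers move at their own pace and stop on an object; "force" is the grip in N (left out, the last holds). Time passes only in rows, so rows that do not move let the fingers close. It gives the time, the measured TCP pose, the force, the opening and the grip force at its end, in the units of the state.
- ctrl.get_obs(): the state, without advancing time (a new reading comes with each control period).
- ctrl.get_image(name): name is "scene" or "top" or "wrist"; returns a dict with "color" (384x512x3 uint8, red, green, blue), "depth" (384x512 float32, m along the optical axis (not along the pixel's ray), 0 where there is no reading), "fx", "fy", "cx", "cy" (pixels), "R" (3x3) and "t" (3): a world point X has camera coordinates R X + t. Camera axes: x right, y down, z forward; pixel columns grow to the right and rows downward; lengths in m; the calibration is good to about 2 mm. The wrist camera is an equidistant fisheye: a pixel r from the principal point sees the ray r / f radians off the axis. A picture is of the moment at which its call begins.
- ctrl.finish_job(): hands the job in; it is judged then, once.
The state is a dict: "t": time; "q": joint angles; "dq": joint speeds; "effort": joint torques, N m; "tool_pos": TCP position; "tool_rot": TCP orientation; "contact_force": force on the tool from outside, world axes, zero at the start; "wrist_torque": the same for the moment, N m; "opening": finger opening in m; "grip_force": force on a finger pad.
Only numpy, scipy, OpenCV 4.12 (cv2) and the standard library are available. Lean on these libraries where they do the work, as an engineer would, in place of code of your own. Each camera call takes 0.05 s, during which the arm holds its last target. There are 200 camera calls.

## Working session

There is one attempt and no reset: what is moved stays moved. The work goes in short steps, Python scripts to look and compute and a tool call to move; the robot and the scene stay as the last step left them, time stands still between calls to the robot, and variables do not carry over. Pictures are saved under pics/ and viewed, at most 10 in all, crops included, and the job is handed in when it is done.

Besides the shell and the picture viewer there is one more tool, called after ">>>" by a JSON object that holds its "fn" and its "kwargs", one argument or row to a line. drive_tool: Moves the arm, as the interface text tells. Its arguments: {"type":"object","properties":{"steps":{"type":"array"},"force":{"type":"number"}},"required":["steps"]}

```bash
mkdir -p pics
cat > h.py <<'E'
import numpy as np, cv2
from station import ctrl
def shot(n):
    d=ctrl.get_image(n); np.savez(f'pics/{n}.npz',**{k:v for k,v in d.items()}); return d
def cloud(d):
    v,u=np.mgrid[0:384,0:512]; z=d['depth']
    P=np.stack([(u-d['cx'])/d['fx']*z,(v-d['cy'])/d['fy']*z,z],-1)
    return (P-d['t'])@d['R']
E
python3 - <<'E'
from h import *
o=ctrl.get_obs(); print(o, ctrl.grip_point_offset)
ims=[]
for n in ['scene','top']:
    d=shot(n); cv2.imwrite(f'pics/{n}.png',cv2.resize(d['color'][...,::-1],(800,600)))
    W=cloud(d); hsv=cv2.cvtColor(d['color'],cv2.COLOR_RGB2HSV)
    m=cv2.inRange(hsv,(95,100,50),(130,255,255))
    k,l,s,c=cv2.connectedComponentsWithStats(m)
    for i in range(1,k):
        if s[i,4]>60:
            p=W[(l==i)&(d['depth']>0)]; print(n,s[i],c[i].round(1),np.percentile(p,[2,50,98],axis=0).round(3).tolist() if len(p) else 0)
    print(n,d['fx'],d['t'],(-d['R'].T@d['t']))
E
```

```text
{'t': 0.0, 'q': array([ 1.08002837e+00,  5.33942716e-02,  1.61429648e+00, -2.53969056e-05,
        1.47600626e+00, -1.19028229e-01]), 'dq': array([ 0.00118151,  0.00042933, -0.00071072, -0.00091271,  0.00157073,
        0.00051805]), 'effort': array([ 4.04828188e-04, -3.93681443e+01, -3.70176530e+01, -8.19133834e-05,
        6.91575115e-03, -1.98901887e-05]), 'tool_pos': array([0.22671031, 0.5816719 , 0.19103843]), 'tool_rot': array([-0.58045465, -3.08688345,  0.00316437]), 'contact_force': array([-0.94169604,  1.12905393, -0.98409621]), 'wrist_torque': array([ 0.01635081,  0.02341123, -0.01241767]), 'grip_force': 0.0, 'opening': 0.08538518999785756} 0.0187
scene [ 69  82  69  31 322] [109.5  97.7] [[0.68, -0.648, 0.139], [0.779, -0.504, 0.152], [0.852, -0.48, 0.167]]
scene [244 157  18  21 306] [252.7 166.6] [[0.532, -0.029, 0.164], [0.559, 0.0, 0.193], [0.579, 0.02, 0.199]]
scene [240 193  28  10  70] [253.6 199.5] [[0.535, -0.006, 0.05], [0.579, 0.033, 0.06], [0.601, 0.044, 0.071]]
scene [255 295  25  15 199] [266.7 303.2] [[0.707, 0.289, 0.03], [0.741, 0.327, 0.065], [0.755, 0.336, 0.101]]
scene [289 350  20  22 342] [298.8 360.4] [[0.782, 0.5, 0.268], [0.802, 0.519, 0.281], [0.82, 0.538, 0.285]]
scene 473.9034844772994 [ 0.4396219  -0.23761385  1.71824259] [1.01022948 0.6519889  1.32530458]
top [ 16  70  18  18 257] [24.5 78.2] [[0.781, 0.501, 0.276], [0.798, 0.519, 0.28], [0.816, 0.536, 0.283]]
top [255 181  21  21 344] [265.3 191.3] [[0.529, -0.027, 0.189], [0.552, -0.005, 0.193], [0.574, 0.016, 0.196]]
top 417.81956836275 [0.01715487 0.57105425 1.13089724] [0.48776975 0.00558108 1.16934825]
```

```bash
ls pics
```

```text
scene.npz
scene.png
top.npz
top.png
```

View pics/scene.png

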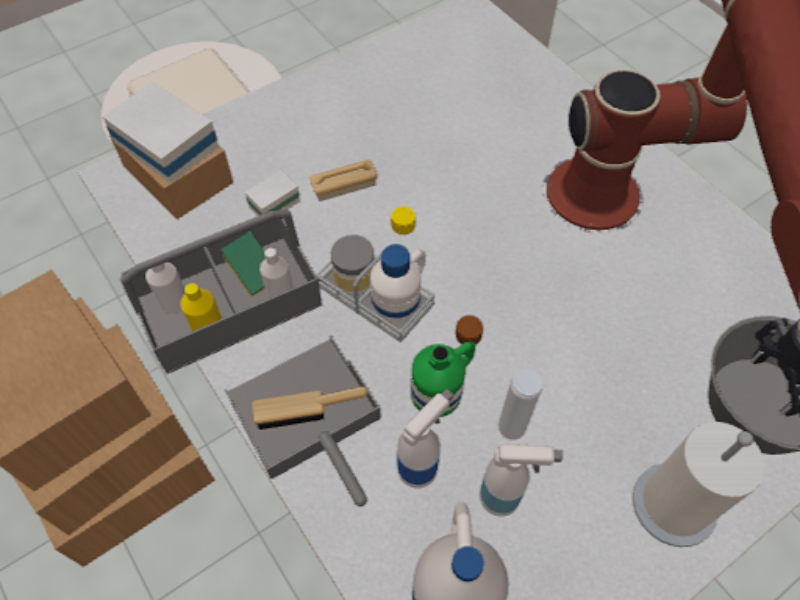

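View pics/top.png

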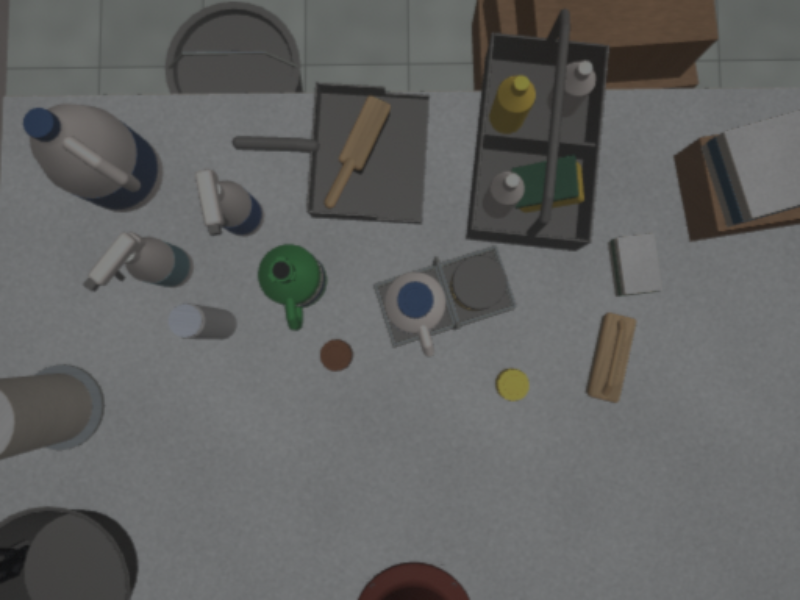

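The scene view shows the white jug with its blue cap at (395,262), next to the tub in the rack. The top view shows the cap at (415,300), the handle at (427,340) and the divider running from (437,262) to about (455,325). The green jug at (290,275) and the brown and yellow caps are decoys.

Run:
```python
from h import *
from scipy.optimize import least_squares
D={n:dict(np.load(f'pics/{n}.npz')) for n in['scene','top']}
def cm(n,box):
    d=D[n];hsv=cv2.cvtColor(d['color'],cv2.COLOR_RGB2HSV);m=cv2.inRange(hsv,(95,100,40),(130,255,255))
    k=np.zeros_like(m);x,y,w,h=box;k[y:y+h,x:x+w]=m[y:y+h,x:x+w];return k
def ray(d,u,v):
    C=-d['R'].T@d['t'];r=d['R'].T@np.array([(u-d['cx'])/d['fx'],(v-d['cy'])/d['fy'],1]);return C,r
def onz(d,u,v,z):
    C,r=ray(d,u,v);return C+r*(z-C[2])/r[2]
t=D['top'];mt=cm('top',(250,176,32,32));v,u=np.nonzero(mt);(cx,cy),rr=cv2.minEnclosingCircle(np.c_[u,v].astype(np.float32))
W=cloud(t); zt=np.median(W[...,2][mt>0]);print('top cap depth z',zt,'circ',onz(t,cx,cy,zt),'mean',onz(t,u.mean(),v.mean(),zt),'diam',2*rr/t['fx']*(1.169-zt))
s=D['scene'];ms=cm('scene',(240,152,26,30));Ws=cloud(s)
# scene: top-face points (bright half, upper) 
P=Ws[(ms>0)];hi=P[P[:,2]>0.19];print('scene topface',len(hi),hi.mean(0),np.median(hi[:,2]))
# two-view: top centroid ray vs scene top-face centroid ray
vv,uu=np.nonzero((ms>0)&(Ws[...,2]>0.188))
C1,r1=ray(t,u.mean(),v.mean());C2,r2=ray(s,uu.mean(),vv.mean())
ab=np.linalg.lstsq(np.c_[r1,-r2],C2-C1,rcond=None)[0];print('tri',C1+r1*ab[0],C2+r2*ab[1])
c=onz(t,u.mean(),v.mean(),zt)[:2]
for n in D:
    Wn=cloud(D[n]);r=np.hypot(Wn[...,0]-c[0],Wn[...,1]-c[1]);hsv=cv2.cvtColor(D[n]['color'],cv2.COLOR_RGB2HSV)
    q=(r<.115)&(r>.056)&(Wn[...,2]>.06)&(Wn[...,2]<.135)
    pts=Wn[q];a=np.degrees(np.arctan2(pts[:,1]-c[1],pts[:,0]-c[0]))
    print(n);o=np.argsort(a)
    for i in o[::max(1,len(o)//45)]: print(pts[i].round(3),round(a[i]),round(float(r[q][i]),3),hsv[q][i])
# rack footprint: points 5..45mm in top
v2,u2=np.nonzero((W[...,2]>.028)&(W[...,2]<.05)&(np.abs(W[...,0]-c[0])<.12)&(np.abs(W[...,1]-c[1]+.05)<.17))
print(cv2.minAreaRect(W[v2,u2,:2].astype(np.float32)*1000))
cv2.imwrite('pics/crop.png',cv2.resize(t['color'][145:240,225:345,::-1],(720,570),interpolation=cv2.INTER_CUBIC))
```

```text
top cap depth z 0.19279034783701415 circ [ 0.55154374 -0.00515733  0.19279035] mean [ 0.55166344 -0.0054726   0.19279035] diam 0.04907332883184256
scene topface 208 [ 0.55464858 -0.00529331  0.19434807] 0.1942600436721224
tri [ 0.55181463 -0.00549875  0.19047961] [ 0.55343777 -0.00683308  0.19060091]
scene
[ 0.492 -0.014  0.127] -172 0.061 [  8  24 117]
[ 0.48  -0.019  0.117] -169 0.073 [  8  25 110]
[ 0.473 -0.022  0.086] -168 0.08 [  8  23 123]
[ 0.478 -0.022  0.122] -167 0.076 [  8  23 131]
[ 0.496 -0.019  0.13 ] -166 0.057 [  9  20 181]
[ 0.483 -0.024  0.081] -165 0.071 [  9  23 147]
[ 0.481 -0.028  0.091] -163 0.074 [  8  24 117]
[ 0.498 -0.027  0.127] -158 0.058 [  9  20 208]
[ 0.548 -0.069  0.12 ] -93 0.064 [106  38 142]
[ 0.549 -0.108  0.108] -92 0.102 [  9  15 117]
[ 0.553 -0.096  0.109] -89 0.091 [  9  15 118]
[ 0.557 -0.106  0.111] -87 0.101 [ 11  17 119]
[ 0.557 -0.095  0.109] -86 0.089 [  8  17 119]
[ 0.562 -0.115  0.111] -84 0.111 [ 13  15 118]
[ 0.561 -0.079  0.075] -83 0.075 [ 17  46 160]
[ 0.563 -0.075  0.109] -81 0.071 [20 10 79]
[ 0.568 -0.09   0.117] -79 0.086 [ 1
[... 3032 characters left out ...]
0.107] -65 0.108 [15  7 76]
[ 0.599 -0.098  0.103] -63 0.104 [ 0  3 76]
[ 0.595 -0.088  0.108] -62 0.093 [15  7 76]
[ 0.598 -0.088  0.109] -61 0.094 [30  3 76]
[ 0.601 -0.088  0.109] -59 0.096 [15  7 76]
[ 0.603 -0.088  0.109] -58 0.097 [15  7 76]
[ 0.603 -0.082  0.111] -56 0.093 [15  7 76]
[ 0.598 -0.073  0.106] -55 0.082 [15  7 73]
[ 0.6   -0.071  0.09 ] -54 0.082 [30  4 61]
[ 0.589 -0.054  0.124] -52 0.061 [98 12 86]
[ 0.619 -0.085  0.108] -50 0.104 [ 0  4 71]
[ 0.6   -0.046  0.12 ] -40 0.063 [90  7 77]
[ 0.615 -0.044  0.117] -31 0.075 [90  6 86]
[ 0.623 -0.038  0.074] -25 0.079 [90  4 68]
((555.2996826171875, -54.64189147949219), (329.1811218261719, 236.9936981201172), 87.32223510742188)
```

View pics/crop.png

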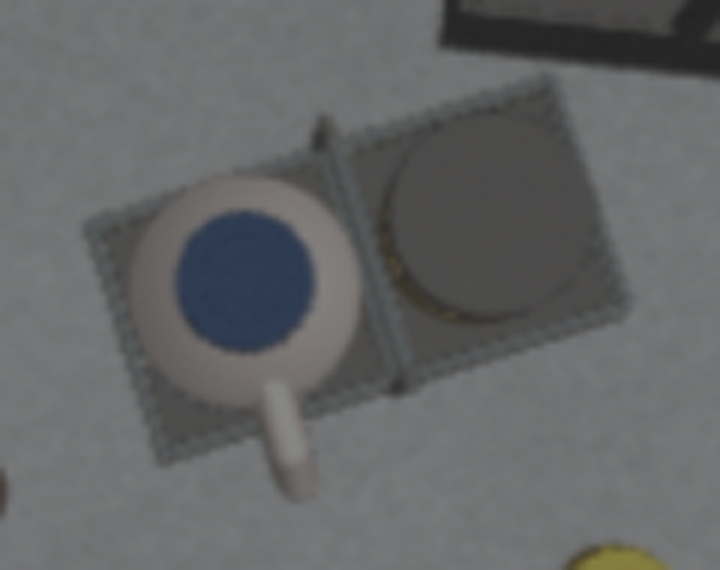

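The crop puts the cap at (245,282), the divider bar from (322,130) to (402,385), with its front leg at (402,385), and the handle tip at (300,490). From these, the jug axis is at about (0.552, -0.005), the cap top at z ≈ 0.192 and the handle at about -164°. The front leg is at about -120°, so the handle should touch at about -129°, a turn of about 35° ccw. All of this matches the task text.

I'll raise the tool and rotate it first.

>>> {"fn": "drive_tool", "kwargs": {
  "steps": [
    {"translation":[0,0,-1],"angular":[0,0,1],"gripper":1},
    {"translation":[0,0,-1],"angular":[0,0,1],"gripper":1},
    {"translation":[0,0,-1],"angular":[0,0,1],"gripper":1},
    {"translation":[0,0,-1],"angular":[0,0,1],"gripper":1},
    {"translation":[0,0,0],"angular":[0,0,1],"gripper":1},
    {"translation":[0,0,0],"angular":[0,0,1],"gripper":1},
    {"translation":[0,0,0],"angular":[0,0,1],"gripper":1},
    {"translation":[0,0,0],"angular":[0,0,1],"gripper":1}
  ]
}}

```text
t: 1.1
tool_pos: [0.2269, 0.5821, 0.3515]
tool_rot: [2.134, 2.305, -0.002]
contact_force: [0.9, 0.6, 0.4]
opening: 0.0855
grip_force: 0.0
```

>>> {"fn": "drive_tool", "kwargs": {
  "steps": [
    {"translation":[0,0,0],"angular":[0,0,0.55],"gripper":1},
    {"translation":[-1,0.55,0],"angular":[0,0,0],"gripper":1},
    {"translation":[-1,0.55,0],"angular":[0,0,0],"gripper":1},
    {"translation":[-1,0.55,0],"angular":[0,0,0],"gripper":1},
    {"translation":[-1,0.55,0],"angular":[0,0,0],"gripper":1},
    {"translation":[-1,0.55,0],"angular":[0,0,0],"gripper":1},
    {"translation":[-1,0.55,0],"angular":[0,0,0],"gripper":1},
    {"translation":[-1,0.55,0],"angular":[0,0,0],"gripper":1}
  ]
}}

```text
t: 2.1
tool_pos: [0.3828, 0.3017, 0.3518]
tool_rot: [-2.215, -2.227, 0.001]
contact_force: [0.9, -0.5, 0.2]
opening: 0.0854
grip_force: 0.0
```

>>> {"fn": "drive_tool", "kwargs": {
  "steps": [
    {"translation":[-1,0.55,0],"angular":[0,0,0],"gripper":1},
    {"translation":[-1,0.55,0],"angular":[0,0,0],"gripper":1},
    {"translation":[-1,0.55,0],"angular":[0,0,0],"gripper":1},
    {"translation":[-1,0.55,0],"angular":[0,0,0],"gripper":1},
    {"translation":[-1,0.55,0],"angular":[0,0,0],"gripper":1},
    {"translation":[-1,0.55,0],"angular":[0,0,0],"gripper":1},
    {"translation":[-0.6,0.5,0],"angular":[0,0,0],"gripper":1},
    {"translation":[0,0,0],"angular":[0,0,0],"gripper":1}
  ]
}}

```text
t: 3.1
tool_pos: [0.5362, 0.0383, 0.351]
tool_rot: [-2.218, -2.223, 0.003]
contact_force: [0.5, 0.2, -0.0]
opening: 0.0856
grip_force: 0.0
```

```bash
cat >> h.py <<'E'
def wray(d,u,v):
    dx,dy=u-d['cx'],v-d['cy'];r=np.hypot(dx,dy);th=r/d['fx'];k=np.where(r>1e-6,np.sin(th)/np.maximum(r,1e-6),0)
    return -d['R'].T@d['t'],np.stack([dx*k,dy*k,np.cos(th)],-1)@d['R']
def wz(d,u,v,z):
    C,r=wray(d,np.asarray(u,float),np.asarray(v,float));return C+r*((z-C[2])/r[...,2])[...,None]
E
python3 - <<'E'
from h import *
d=shot('wrist');cv2.imwrite('pics/w1.png',d['color'][...,::-1])
print(d['fx'],d['cx'],d['cy'],-d['R'].T@d['t'],d['R'][2])
hsv=cv2.cvtColor(d['color'],cv2.COLOR_RGB2HSV);m=cv2.inRange(hsv,(95,100,30),(130,255,255))
k,l,s,c=cv2.connectedComponentsWithStats(m)
for i in range(1,k):
    if s[i,4]>100:
        print(s[i],c[i],wz(d,c[i][0],c[i][1],.192))
E
```

```text
297.3186396354542 254.68776433578162 186.72720937313352 [0.53617022 0.10979319 0.53259998] [-0.00180797 -0.27867693 -0.9603832 ]
[339   0  45  23 564] [357.36524823  10.73758865] [0.65631446 0.22746906 0.192     ]
[ 247  172   44   49 1672] [268.09688995 196.28648325] [ 0.55170964 -0.00099682  0.192     ]
```

View pics/w1.png

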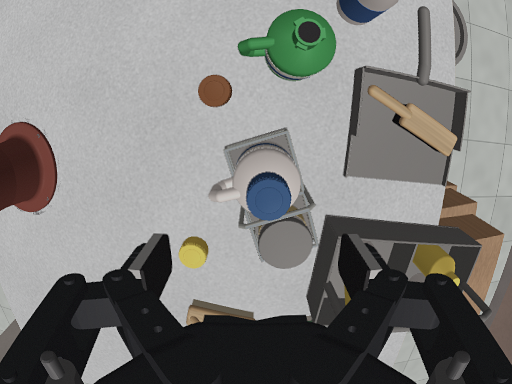

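The wrist view shows the cap at (268,196) and the handle at (222,191). The measured cap x of 0.5517 agrees, and so does the cap's far rim, which gives y ≈ -0.004. I'll move over the cap and lower.

>>> {"fn": "drive_tool", "kwargs": {
  "steps": [
    {"translation":[-1,0.4,0],"angular":[0,0,0],"gripper":1},
    {"translation":[-0.08,0,1],"angular":[0,0,0],"gripper":1},
    {"translation":[0,0,1],"angular":[0,0,0],"gripper":1},
    {"translation":[0,0,1],"angular":[0,0,0],"gripper":1},
    {"translation":[0,0,0.8],"angular":[0,0,0],"gripper":1},
    {"translation":[0,0,0],"angular":[0,0,0],"gripper":1}
  ]
}}

```text
t: 3.9
tool_pos: [0.5496, -0.0018, 0.197]
tool_rot: [-2.21, -2.225, 0.006]
contact_force: [0.0, -0.5, 0.8]
opening: 0.0853
grip_force: 0.0
```

>>> {"fn": "drive_tool", "kwargs": {
  "steps": [
    {"translation":[-0.08,0.06,0.4],"angular":[0,0,0],"gripper":1},
    {"translation":[0,0,0.4],"angular":[0,0,0],"gripper":1},
    {"translation":[0,0,0.17],"angular":[0,0,0],"gripper":1},
    {"translation":[0,0,0],"angular":[0,0,0],"gripper":0.75},
    {"translation":[0,0,0],"angular":[0,0,0],"gripper":0.55},
    {"translation":[0,0,0],"angular":[0,0,0],"gripper":0.4},
    {"translation":[0,0,0],"angular":[0,0,0],"gripper":0.4}
  ],
  "force": 30
}}

```text
t: 4.78
tool_pos: [0.5547, -0.0065, 0.1619]
tool_rot: [2.215, 2.227, 0.001]
contact_force: [0.1, -0.3, -0.0]
opening: 0.0343
grip_force: 0.0
```

Run:
```python
from h import *
o=ctrl.get_obs();print({k:np.round(o[k],3) for k in['q','contact_force','wrist_torque','opening','grip_force','tool_pos','tool_rot']})
```

```text
{'q': array([-0.146, -0.095,  1.809,  0.   ,  1.426, -0.151]), 'contact_force': array([ 0.142, -0.275, -0.022]), 'wrist_torque': array([0.044, 0.092, 0.011]), 'opening': np.float64(0.034), 'grip_force': np.float64(0.0), 'tool_pos': array([ 0.555, -0.006,  0.162]), 'tool_rot': array([2.215e+00, 2.227e+00, 1.000e-03])}
```

Run:
```python
from h import *
a=shot('scene')['color'][110:260,190:330];b=shot('top')['color'][130:255,210:350]
cv2.imwrite('pics/c2.png',np.hstack([cv2.resize(x[...,::-1],(400,400),interpolation=cv2.INTER_CUBIC) for x in(a,b)]))
```

```text
(no output)
```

View pics/c2.png

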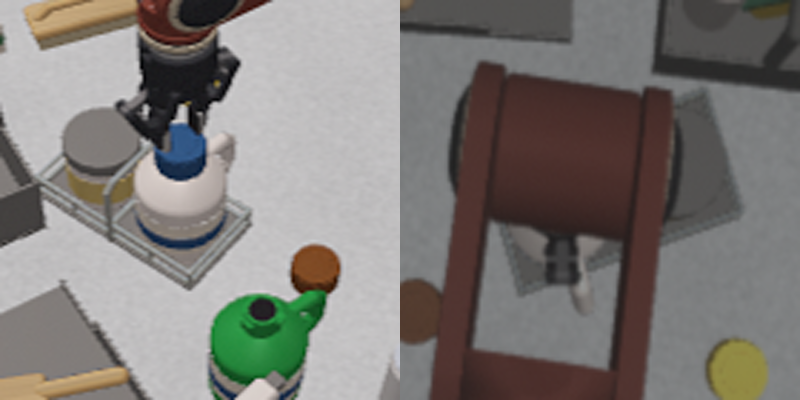

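The crop shows the fingers near the cap, but their height is unclear. An opening of 34 mm with no force means the cap isn't gripped. I'll check the depth points and the wrist view.

Run:
```python
from h import *
d=dict(np.load('pics/scene.npz'));W=cloud(d);hsv=cv2.cvtColor(d['color'],cv2.COLOR_RGB2HSV)
near=(np.abs(W[...,0]-.55)<.12)&(np.abs(W[...,1])<.1)&(W[...,2]>.14)
m=near&(cv2.inRange(hsv,(95,100,30),(130,255,255))>0);P=W[m];print('cap',len(P),np.percentile(P,[2,50,98],axis=0).round(3).tolist())
T=P[P[:,2]>.188];print('top',len(T),T.mean(0))
k=near&(hsv[...,2]<70)&~m;P=W[k]
for z in np.arange(.14,.30,.02):
    q=P[(P[:,2]>=z)&(P[:,2]<z+.02)]
    if len(q):print(round(z,2),len(q),q.min(0).round(3),q.max(0).round(3))
w=shot('wrist');cv2.imwrite('pics/w2.png',np.hstack([w['color'][150:384,100:420,::-1],d['color'][100:334,150:390,::-1]]))
h2=cv2.cvtColor(w['color'],cv2.COLOR_RGB2HSV);mm=cv2.inRange(h2,(95,100,30),(130,255,255));kk,l,s,c=cv2.connectedComponentsWithStats(mm)
for i in range(1,kk):
    if s[i,4]>150: print(s[i],c[i],wz(w,*c[i],.192))
```

```text
cap 263 [[0.534, -0.025, 0.163], [0.557, 0.004, 0.192], [0.579, 0.02, 0.202]]
top 178 [ 0.55324827 -0.00131812  0.19476455]
0.2 15 [ 0.535 -0.018  0.206] [0.583 0.    0.219]
0.22 29 [ 0.532 -0.016  0.22 ] [0.586 0.002 0.24 ]
0.24 77 [ 0.51  -0.019  0.242] [0.601 0.007 0.26 ]
0.26 88 [ 0.503 -0.021  0.26 ] [0.607 0.01  0.28 ]
0.28 106 [ 0.496 -0.008  0.28 ] [0.62  0.012 0.3  ]
[260   0  78  24 375] [292.38666667  14.99733333] [0.57276626 0.1116048  0.192     ]
[ 204  172   95  101 6727] [252.34577077 220.83707448] [0.552917   0.00150639 0.192     ]
```

View pics/w2.png

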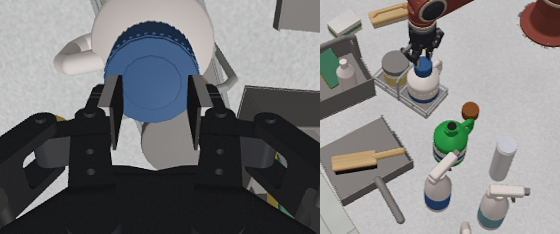

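The wrist crop shows the grey pads at (115,110) and (195,110), apparently above the cap at (150,75) and covering part of it. I'll work out the true fingertip height.

Run:
```python
from h import *
o=ctrl.get_obs();print(o['tool_pos'],o['opening'],o['t'])
w=dict(np.load('pics/wrist.npz'));C=-w['R'].T@w['t'];print('cam',C)
def pr(X):
    p=w['R']@X+w['t'];th=np.arctan2(np.hypot(p[0],p[1]),p[2]);a=np.arctan2(p[1],p[0]);return w['cx']+w['fx']*th*np.cos(a),w['cy']+w['fx']*th*np.sin(a)
for z in(.162,.18,.2,.22):
    print(z,[np.round(pr(np.array([.5547+s*.017,-.0065,z]))) for s in(-1,1)])
v,u=np.mgrid[0:384,0:512];_,r=wray(w,u,v);cosz=r@w['R'][2];P=C+r*(w['depth']/cosz)[...,None]
for (a,b) in [(217,232),(220,250),(222,290),(190,300),(295,240),(292,290),(252,240),(252,200),(252,170),(160,205)]: print((a,b),P[b,a].round(3),w['depth'][b,a].round(3),w['color'][b,a])
d=dict(np.load('pics/scene.npz'));W=cloud(d);hsv=cv2.cvtColor(d['color'],cv2.COLOR_RGB2HSV)
for vv in range(138,172,3): print(vv,[(uu,*W[vv,uu].round(3),*hsv[vv,uu]) for uu in range(238,266,6)])
```

```text
[ 0.55459679 -0.00643723  0.16167573] 0.034545753661185744 4.925
cam [0.55384617 0.06502887 0.34337634]
0.162 [array([229., 214.]), array([281., 214.])]
0.18 [array([227., 225.]), array([284., 225.])]
0.2 [array([224., 240.]), array([287., 240.])]
0.22 [array([220., 258.]), array([291., 259.])]
(217, 232) [0.536 0.005 0.214] 0.141 [21 19 21]
(220, 250) [ 0.537 -0.005  0.215] 0.143 [21 21 21]
(222, 290) [ 0.509 -0.187 -0.001] 0.401 [193 194 194]
(190, 300) [0.535 0.011 0.275] 0.081 [60 60 62]
(295, 240) [0.572 0.005 0.223] 0.132 [15 14 16]
(292, 290) [ 0.571 -0.016  0.233] 0.129 [100  98  96]
(252, 240) [ 0.553 -0.009  0.194] 0.164 [ 69  98 138]
(252, 200) [0.553 0.014 0.193] 0.159 [ 64  95 134]
(252, 170) [0.552 0.019 0.143] 0.206 [180 174 172]
(160, 205) [ 0.473 -0.019  0.111] 0.246 [132 126 123]
138 [(238, np.float64(0.457), np.float64(-0.239), np.float64(0.003), np.uint8(0), np.uint8(1), np.uint8(200)), (244, np.float64(0.588), np.float64(0.003), np.float64(0.349), np.uint8(135), np.uint8(19), np.uint8(27)), (250, np.float64(0.581), np.float64(0.02), np.float64(0.361), np.uint8(12
[... 5509 characters left out ...]
195), np.uint8(107), np.uint8(160), np.uint8(134)), (262, np.float64(0.536), np.float64(0.015), np.float64(0.182), np.uint8(150), np.uint8(9), np.uint8(116))]
171 [(238, np.float64(0.563), np.float64(-0.076), np.float64(0.08), np.uint8(16), np.uint8(45), np.uint8(170)), (244, np.float64(0.571), np.float64(-0.03), np.float64(0.142), np.uint8(115), np.uint8(28), np.uint8(118)), (250, np.float64(0.573), np.float64(0.007), np.float64(0.188), np.uint8(107), np.uint8(162), np.uint8(93)), (256, np.float64(0.561), np.float64(0.019), np.float64(0.192), np.uint8(106), np.uint8(169), np.uint8(80)), (262, np.float64(0.536), np.float64(0.014), np.float64(0.165), np.uint8(8), np.uint8(20), np.uint8(151))]
```

Both the wrist and scene depths put the fingertips at z ≈ 0.205, above the cap top at 0.193, so the reported TCP z reads about 4 cm low. The x and y values agree. I'll open and lower further, watching the force.

>>> {"fn": "drive_tool", "kwargs": {
  "steps": [
    {"translation":[0,0,0],"angular":[0,0,0],"gripper":1},
    {"translation":[0,0,0],"angular":[0,0,0],"gripper":1},
    {"translation":[0,0,0],"angular":[0,0,0],"gripper":1},
    {"translation":[-0.0,-0.04,0],"angular":[0,0,0],"gripper":1},
    {"translation":[0,0,0.3],"angular":[0,0,0],"gripper":1},
    {"translation":[0,0,0.3],"angular":[0,0,0],"gripper":1}
  ]
}}

```text
t: 5.68
tool_pos: [0.5526, -0.0064, 0.1364]
tool_rot: [-2.215, -2.227, 0.001]
contact_force: [0.8, 0.0, -0.2]
opening: 0.0852
grip_force: 0.0
```

>>> {"fn": "drive_tool", "kwargs": {
  "steps": [
    {"translation":[0,0,0.3],"angular":[0,0,0],"gripper":1},
    {"translation":[0,0,0.2],"angular":[0,0,0],"gripper":1},
    {"translation":[0,0,0],"angular":[0,0,0],"gripper":1}
  ]
}}

```text
t: 6.05
tool_pos: [0.5522, -0.0063, 0.1163]
tool_rot: [-2.214, -2.226, 0.002]
contact_force: [0.8, 0.7, 0.4]
opening: 0.0857
grip_force: 0.0
```

Run:
```python
from h import *
w=shot('wrist');d=shot('scene');W=cloud(d)
C=-w['R'].T@w['t'];v,u=np.mgrid[0:384,0:512];_,r=wray(w,u,v);P=C+r*(w['depth']/(r@w['R'][2]))[...,None]
cv2.imwrite('pics/w3.png',np.hstack([w['color'][130:364,60:450,::-1],cv2.resize(d['color'][120:210,210:290,::-1],(208,234))]))
print(ctrl.get_obs()['tool_pos'])
hsv=cv2.cvtColor(w['color'],cv2.COLOR_RGB2HSV);m=(hsv[...,2]<110)&(hsv[...,1]<80)&(np.abs(P[...,0]-.553)<.07)&(np.abs(P[...,1]+.006)<.013)&(P[...,2]>.13)&(P[...,2]<.25)
for s in(-1,1):
    q=P[m&((P[...,0]-.553)*s>0)];print(s,len(q),np.percentile(q,[2,50,98],axis=0).round(3).tolist())
```

```text
[ 0.55309779 -0.00647711  0.11768957]
-1 10609 [[0.484, -0.016, 0.176], [0.504, 0.005, 0.23], [0.552, 0.007, 0.249]]
1 10269 [[0.554, -0.015, 0.176], [0.601, 0.004, 0.229], [0.621, 0.007, 0.249]]
```

View pics/w3.png

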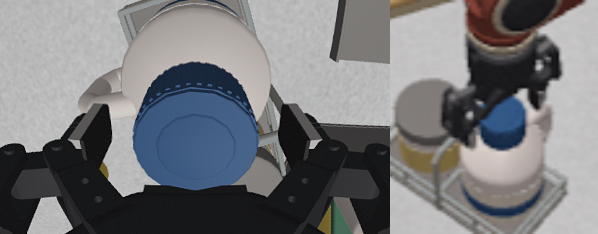

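The pads now straddle the cap, with open tips at about z = 0.176. I'll lower a little more and close.

>>> {"fn": "drive_tool", "kwargs": {
  "steps": [
    {"translation":[0.02,0,0.17],"angular":[0,0,0],"gripper":1},
    {"translation":[0,0,0],"angular":[0,0,0],"gripper":0.75},
    {"translation":[0,0,0],"angular":[0,0,0],"gripper":0.65},
    {"translation":[0,0,0],"angular":[0,0,0],"gripper":0.6},
    {"translation":[0,0,0],"angular":[0,0,0],"gripper":0.5},
    {"translation":[0,0,0],"angular":[0,0,0],"gripper":0.5}
  ],
  "force": 50
}}

```text
t: 6.9
tool_pos: [0.5531, -0.0056, 0.1111]
tool_rot: [2.215, 2.227, 0.001]
contact_force: [-0.9, 0.6, 2.7]
opening: 0.0541
grip_force: 52.4
```

```bash
cat >> h.py <<'E'
def st():
    o=ctrl.get_obs();R=cv2.Rodrigues(o['tool_rot'])[0]
    print({k:np.round(o[k],3).tolist() for k in['t','q','contact_force','wrist_torque','opening','grip_force','tool_pos']},'yaw_y',np.degrees(np.arctan2(R[1,1],R[0,1])).round(2),'tilt z',R[:,2].round(4))
E
python3 -c "from h import *;st()"
```

```text
{'t': 6.9, 'q': [-0.145, -0.055, 1.859, 0.0, 1.337, -0.15], 'contact_force': [-0.87, 0.639, 2.695], 'wrist_torque': [0.061, 0.08, -0.023], 'opening': 0.054, 'grip_force': 52.4, 'tool_pos': [0.553, -0.006, 0.111]} yaw_y 0.3 tilt z [ 5.e-04  0.e+00 -1.e+00]
```

The cap is gripped: 54 mm opening, 52 N. I'll turn the jug 28° ccw first.

>>> {"fn": "drive_tool", "kwargs": {
  "steps": [
    {"translation":[0,0,0],"angular":[0,0,-0.5],"gripper":0.5},
    {"translation":[0,0,0],"angular":[0,0,-0.5],"gripper":0.5},
    {"translation":[0,0,0],"angular":[0,0,-0.5],"gripper":0.5},
    {"translation":[0,0,0],"angular":[0,0,-0.5],"gripper":0.5},
    {"translation":[0,0,0],"angular":[0,0,-0.5],"gripper":0.5},
    {"translation":[0,0,0],"angular":[0,0,-0.5],"gripper":0.5},
    {"translation":[0,0,0],"angular":[0,0,-0.5],"gripper":0.5},
    {"translation":[0,0,0],"angular":[0,0,0],"gripper":0.5}
  ]
}}

```text
t: 7.9
tool_pos: [0.5533, -0.0058, 0.1111]
tool_rot: [1.612, 2.695, 0.0]
contact_force: [-0.1, 0.1, 2.0]
opening: 0.0535
grip_force: 52.5
```

```bash
cat > ang.py <<'E'
from h import *
st();d=shot('scene');W=cloud(d);w=shot('wrist');C=-w['R'].T@w['t'];v,u=np.mgrid[0:384,0:512];_,r=wray(w,u,v);P=C+r*(w['depth']/(r@w['R'][2]))[...,None]
c=np.array([.5525,-.0055])
for n,X,img in(('scene',W,d['color']),('wrist',P,w['color'])):
    rr=np.hypot(X[...,0]-c[0],X[...,1]-c[1]);a=np.degrees(np.arctan2(X[...,1]-c[1],X[...,0]-c[0]));hsv=cv2.cvtColor(img,cv2.COLOR_RGB2HSV)
    m=(rr>.06)&(rr<.095)&(X[...,2]>.055)&(X[...,2]<.135)&(a<-90)&(hsv[...,0]<20)&(hsv[...,2]>95)
    if m.sum()>5: print(n,m.sum(),'handle ang',np.percentile(a[m],[5,50,95]),'r',np.percentile(rr[m],[5,95]),np.median(X[m],0))
E
python3 ang.py
```

```text
{'t': 7.9, 'q': [-0.145, -0.054, 1.859, -0.0, 1.336, -0.638], 'contact_force': [-0.097, 0.133, 1.982], 'wrist_torque': [0.008, 0.003, -0.101], 'opening': 0.054, 'grip_force': 52.505, 'tool_pos': [0.553, -0.006, 0.111]} yaw_y 28.24 tilt z [ 9.e-04 -3.e-04 -1.e+00]
wrist 1338 handle ang [-145.19144907 -142.1892297  -133.64995169] r [0.06216164 0.08439297] [ 0.49625549 -0.05132555  0.10770218]
```

>>> {"fn": "drive_tool", "kwargs": {
  "steps": [
    {"translation":[0,0,0],"angular":[0,0,-0.25],"gripper":0.5},
    {"translation":[0,0,0],"angular":[0,0,-0.25],"gripper":0.5},
    {"translation":[0,0,0],"angular":[0,0,0],"gripper":0.5}
  ]
}}

```text
t: 8.38
tool_pos: [0.5532, -0.0057, 0.111]
tool_rot: [1.515, 2.751, 0.0]
contact_force: [0.1, 1.0, 2.9]
opening: 0.0533
grip_force: 52.7
```

```bash
python3 -c "from h import *;st()"
```

```text
{'t': 8.375, 'q': [-0.145, -0.054, 1.859, -0.0, 1.337, -0.709], 'contact_force': [0.132, 0.99, 2.907], 'wrist_torque': [-0.05, -0.006, -0.135], 'opening': 0.053, 'grip_force': 52.692, 'tool_pos': [0.553, -0.006, 0.111]} yaw_y 32.31 tilt z [ 6.e-04 -1.e-04 -1.e+00]
```

>>> {"fn": "drive_tool", "kwargs": {
  "steps": [
    {"translation":[0,0,0],"angular":[0,0,-0.2],"gripper":0.5},
    {"translation":[0,0,0],"angular":[0,0,-0.2],"gripper":0.5},
    {"translation":[0,0,0],"angular":[0,0,0],"gripper":0.5}
  ]
}}

```text
t: 8.75
tool_pos: [0.5531, -0.0057, 0.111]
tool_rot: [1.438, 2.793, 0.0]
contact_force: [0.3, 0.2, 5.2]
opening: 0.0534
grip_force: 52.8
```

```bash
python3 -c "from h import *;st()"
```

```text
{'t': 8.75, 'q': [-0.145, -0.054, 1.859, 0.0, 1.337, -0.765], 'contact_force': [0.298, 0.236, 5.168], 'wrist_torque': [0.013, -0.016, -0.132], 'opening': 0.053, 'grip_force': 52.817, 'tool_pos': [0.553, -0.006, 0.111]} yaw_y 35.52 tilt z [ 5.e-04 -0.e+00 -1.e+00]
```

>>> {"fn": "drive_tool", "kwargs": {
  "steps": [
    {"translation":[0,0,0],"angular":[0,0,-0.2],"gripper":0.5},
    {"translation":[0,0,0],"angular":[0,0,-0.2],"gripper":0.5},
    {"translation":[0,0,0],"angular":[0,0,0],"gripper":0.5}
  ]
}}

```text
t: 9.12
tool_pos: [0.5531, -0.0057, 0.111]
tool_rot: [1.36, 2.832, 0.0]
contact_force: [-1.2, 0.4, 5.8]
opening: 0.0535
grip_force: 52.9
```

```bash
python3 ang.py
```

```text
{'t': 9.125, 'q': [-0.145, -0.054, 1.859, 0.0, 1.337, -0.82], 'contact_force': [-1.164, 0.417, 5.784], 'wrist_torque': [0.002, -0.038, -0.251], 'opening': 0.054, 'grip_force': 52.909, 'tool_pos': [0.553, -0.006, 0.111]} yaw_y 38.7 tilt z [ 5.e-04  0.e+00 -1.e+00]
wrist 1325 handle ang [-135.62863024 -132.70935102 -124.32405139] r [0.06227857 0.08379522] [ 0.50415363 -0.06055172  0.10447173]
```

>>> {"fn": "drive_tool", "kwargs": {
  "steps": [
    {"translation":[0,0,0],"angular":[0,0,-0.2],"gripper":0.5},
    {"translation":[0,0,0],"angular":[0,0,0],"gripper":0.5}
  ]
}}

```text
t: 9.48
tool_pos: [0.5527, -0.0054, 0.111]
tool_rot: [-1.322, -2.849, -0.001]
contact_force: [-1.8, -0.3, 6.8]
opening: 0.0534
grip_force: 53.3
```

```bash
python3 ang.py; python3 -c "
from h import *
w=dict(np.load('pics/wrist.npz'));cv2.imwrite('pics/w4.png',cv2.resize(w['color'][140:320,60:300,::-1],(720,540),interpolation=cv2.INTER_CUBIC))"
```

```text
{'t': 9.475, 'q': [-0.145, -0.055, 1.859, 0.001, 1.338, -0.847], 'contact_force': [-1.811, -0.324, 6.766], 'wrist_torque': [0.037, 0.31, -0.639], 'opening': 0.053, 'grip_force': 53.274, 'tool_pos': [0.553, -0.005, 0.111]} yaw_y 40.23 tilt z [-5.e-04  8.e-04 -1.e+00]
scene 9 handle ang [-92.31766234 -90.81740056 -90.32153432] r [0.08029519 0.09377483] [ 0.5511736  -0.09135129  0.10824522]
wrist 1346 handle ang [-135.60119448 -132.53418361 -124.02974967] r [0.06224341 0.08362756] [ 0.50429533 -0.06056054  0.10431028]
```

View pics/w4.png

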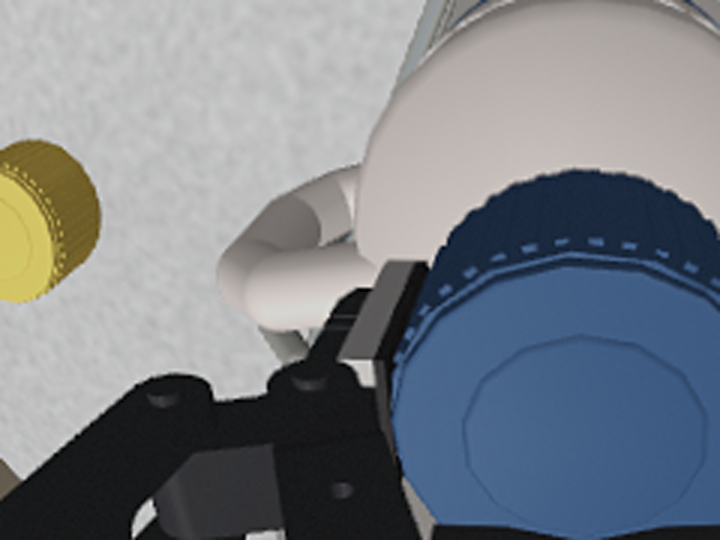

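The torque is up to 0.64 N m and the handle has stalled next to the leg: handle at (290,280) in the crop, leg just below it. That confirms contact, so I'll press.

>>> {"fn": "drive_tool", "kwargs": {
  "steps": [
    {"translation":[0,0,0.05],"angular":[0,0,0.05],"gripper":0.5},
    {"translation":[0,0,0.05],"angular":[0,0,0],"gripper":0.5},
    {"translation":[0,0,0],"angular":[0,0,0],"gripper":0.5}
  ]
}}

```text
t: 9.95
tool_pos: [0.553, -0.0055, 0.1091]
tool_rot: [-1.33, -2.846, -0.0]
contact_force: [-6.0, 1.2, 13.6]
opening: 0.0534
grip_force: 53.8
```

```bash
python3 -c "from h import *;st()"
```

```text
{'t': 9.95, 'q': [-0.145, -0.052, 1.86, 0.0, 1.334, -0.841], 'contact_force': [-6.017, 1.223, 13.601], 'wrist_torque': [0.123, 0.97, -0.327], 'opening': 0.053, 'grip_force': 53.757, 'tool_pos': [0.553, -0.005, 0.109]} yaw_y 39.89 tilt z [-2.e-04  2.e-04 -1.e+00]
```

>>> {"fn": "drive_tool", "kwargs": {
  "steps": [
    {"translation":[0,0,0.05],"angular":[0,0,0],"gripper":0.5},
    {"translation":[0,0,0],"angular":[0,0,0],"gripper":0.5}
  ]
}}

```text
t: 10.2
tool_pos: [0.553, -0.0055, 0.1059]
tool_rot: [1.329, 2.846, 0.0]
contact_force: [-2.2, 0.7, 9.8]
opening: 0.0539
grip_force: 53.0
```

```bash
python3 -c "from h import *;st()
w=shot('wrist');hsv=cv2.cvtColor(w['color'],cv2.COLOR_RGB2HSV);m=cv2.inRange(hsv,(95,100,60),(130,255,255))
C=-w['R'].T@w['t'];v,u=np.mgrid[0:384,0:512];_,r=wray(w,u,v);P=C+r*(w['depth']/(r@w['R'][2]))[...,None]
q=P[(m>0)&(np.hypot(P[...,0]-.553,P[...,1]+.0055)<.02)];print('cap top z',np.median(q,0),len(q))
k=(hsv[...,2]<110)&(hsv[...,1]<60)&(P[...,2]>.14)&(P[...,2]<.25)&(np.hypot(P[...,0]-.553,P[...,1]+.0055)<.042);print('finger z',np.percentile(P[k][:,2],[1,3,10,50]))"
```

```text
{'t': 10.2, 'q': [-0.145, -0.049, 1.863, 0.0, 1.328, -0.842], 'contact_force': [-2.217, 0.744, 9.772], 'wrist_torque': [0.022, 0.371, 0.006], 'opening': 0.054, 'grip_force': 53.026, 'tool_pos': [0.553, -0.005, 0.106]} yaw_y 39.94 tilt z [ 3.e-04  2.e-04 -1.e+00]
cap top z [ 0.55110185 -0.00331013  0.187882  ] 5876
finger z [0.1585817  0.16784414 0.19355016 0.23249891]
```

The cap is pressed by about 5 mm. I'll press slightly more, then twist.

>>> {"fn": "drive_tool", "kwargs": {
  "steps": [
    {"translation":[0,0,0.04],"angular":[0,0,0],"gripper":0.5},
    {"translation":[0,0,0],"angular":[0,0,-0.3],"gripper":0.5},
    {"translation":[0,0,0],"angular":[0,0,-0.3],"gripper":0.5},
    {"translation":[0,0,0],"angular":[0,0,-0.3],"gripper":0.5},
    {"translation":[0,0,0],"angular":[0,0,0],"gripper":0.5}
  ]
}}

```text
t: 10.88
tool_pos: [0.5538, -0.0057, 0.1049]
tool_rot: [1.146, 2.923, 0.001]
contact_force: [-1.8, 0.8, 9.9]
opening: 0.0535
grip_force: 53.1
```

```bash
python3 ang.py
```

```text
{'t': 10.875, 'q': [-0.145, -0.048, 1.863, -0.0, 1.324, -0.968], 'contact_force': [-1.798, 0.785, 9.908], 'wrist_torque': [0.041, 0.249, 0.037], 'opening': 0.053, 'grip_force': 53.135, 'tool_pos': [0.554, -0.006, 0.105]} yaw_y 47.17 tilt z [ 2.e-03 -3.e-04 -1.e+00]
scene 7 handle ang [-93.07876033 -92.51486049 -90.68256468] r [0.08557344 0.093562  ] [ 0.54875965 -0.0966798   0.11004501]
wrist 1555 handle ang [-135.66981822 -132.6899775  -124.38346886] r [0.06217415 0.08378539] [ 0.50440993 -0.06042333  0.10210268]
```

>>> {"fn": "drive_tool", "kwargs": {
  "steps": [
    {"translation":[0,0,0.01],"angular":[0,0,-0.4],"gripper":0.5},
    {"translation":[0,0,0],"angular":[0,0,-0.4],"gripper":0.5},
    {"translation":[0,0,0],"angular":[0,0,-0.4],"gripper":0.5},
    {"translation":[0,0,0],"angular":[0,0,-0.4],"gripper":0.5},
    {"translation":[0,0,0],"angular":[0,0,-0.4],"gripper":0.5}
  ]
}}

```text
t: 11.6
tool_pos: [0.5538, -0.0057, 0.1046]
tool_rot: [0.727, 3.054, 0.0]
contact_force: [-1.0, 0.3, 10.7]
opening: 0.0537
grip_force: 53.3
```

```bash
python3 ang.py
```

```text
{'t': 11.6, 'q': [-0.145, -0.048, 1.863, -0.0, 1.324, -1.248], 'contact_force': [-1.019, 0.327, 10.689], 'wrist_torque': [0.01, 0.274, -0.103], 'opening': 0.054, 'grip_force': 53.285, 'tool_pos': [0.554, -0.006, 0.105]} yaw_y 63.23 tilt z [ 2.e-03 -3.e-04 -1.e+00]
scene 8 handle ang [-94.18578454 -92.14733987 -90.27964954] r [0.07112427 0.09384383] [ 0.54923435 -0.09633704  0.10939516]
wrist 1967 handle ang [-135.60346268 -131.93227557  -92.16407551] r [0.06155068 0.08898587] [ 0.50555885 -0.06082374  0.10776481]
```

The torque is about 0.1 N m and the handle hasn't moved, so the cap is turning. I'll continue to about 60°.

>>> {"fn": "drive_tool", "kwargs": {
  "steps": [
    {"translation":[0,0,0],"angular":[0,0,-0.6],"gripper":0.5},
    {"translation":[0,0,0],"angular":[0,0,-0.6],"gripper":0.5},
    {"translation":[0,0,0],"angular":[0,0,-0.6],"gripper":0.5},
    {"translation":[0,0,0],"angular":[0,0,-0.6],"gripper":0.5},
    {"translation":[0,0,0],"angular":[0,0,-0.6],"gripper":0.5},
    {"translation":[0,0,0],"angular":[0,0,-0.6],"gripper":0.5},
    {"translation":[0,0,0],"angular":[0,0,-0.6],"gripper":0.5},
    {"translation":[0,0,0],"angular":[0,0,0],"gripper":0.5}
  ]
}}

```text
t: 12.7
tool_pos: [0.5542, -0.0061, 0.1048]
tool_rot: [-0.186, 3.133, -0.002]
contact_force: [-0.4, -1.1, 10.0]
opening: 0.0534
grip_force: 53.1
```

```bash
python3 ang.py
```

```text
{'t': 12.7, 'q': [-0.145, -0.048, 1.863, -0.001, 1.323, -1.834], 'contact_force': [-0.361, -1.083, 9.998], 'wrist_torque': [-0.159, 0.066, 0.077], 'opening': 0.053, 'grip_force': 53.113, 'tool_pos': [0.554, -0.006, 0.105]} yaw_y 96.78 tilt z [ 0.0031 -0.0011 -1.    ]
wrist 2160 handle ang [-135.44989544 -131.01430702  -91.87937431] r [0.06158172 0.09077335] [ 0.50612057 -0.06143279  0.11228638]
```

The cap has turned about 57°. I'll lift gently and watch the force.

>>> {"fn": "drive_tool", "kwargs": {
  "steps": [
    {"translation":[0,0,-0.1],"angular":[0,0,0],"gripper":0.5},
    {"translation":[0,0,-0.1],"angular":[0,0,0],"gripper":0.5},
    {"translation":[0,0,-0.1],"angular":[0,0,0],"gripper":0.5},
    {"translation":[0,0,0],"angular":[0,0,0],"gripper":0.5}
  ]
}}

```text
t: 13.3
tool_pos: [0.5519, -0.0054, 0.1136]
tool_rot: [0.184, -3.134, -0.001]
contact_force: [-0.3, -0.1, 0.1]
opening: 0.0537
grip_force: 52.4
```

```bash
python3 ang.py
```

```text
{'t': 13.3, 'q': [-0.145, -0.058, 1.857, 0.0, 1.344, -1.833], 'contact_force': [-0.263, -0.119, 0.091], 'wrist_torque': [-0.012, 0.014, 0.039], 'opening': 0.054, 'grip_force': 52.426, 'tool_pos': [0.552, -0.005, 0.114]} yaw_y 96.71 tilt z [-2.4e-03  5.0e-04 -1.0e+00]
wrist 1988 handle ang [-135.44770026 -130.96417489  -91.98961579] r [0.06156095 0.09113373] [ 0.50603229 -0.06170545  0.11223111]
```

No load and the handle hasn't moved, so I'll lift on.

>>> {"fn": "drive_tool", "kwargs": {
  "steps": [
    {"translation":[0,0,-0.25],"angular":[0,0,0],"gripper":0.5},
    {"translation":[0,0,-0.25],"angular":[0,0,0],"gripper":0.5},
    {"translation":[0,0,-0.25],"angular":[0,0,0],"gripper":0.5},
    {"translation":[0,0,-0.25],"angular":[0,0,0],"gripper":0.5},
    {"translation":[0,0,-0.25],"angular":[0,0,0],"gripper":0.5},
    {"translation":[0,0,-0.25],"angular":[0,0,0],"gripper":0.5},
    {"translation":[0,0,-0.2],"angular":[0,0,0],"gripper":0.5},
    {"translation":[0,0,0],"angular":[0,0,0],"gripper":0.5}
  ]
}}

```text
t: 14.4
tool_pos: [0.5534, -0.0057, 0.1837]
tool_rot: [-0.183, 3.135, -0.001]
contact_force: [0.1, 1.0, -0.9]
opening: 0.0537
grip_force: 52.5
```

```bash
python3 ang.py; python3 -c "
from h import *
w=dict(np.load('pics/wrist.npz'));d=dict(np.load('pics/scene.npz'));W=cloud(d)
hsv=cv2.cvtColor(d['color'],cv2.COLOR_RGB2HSV);m=(cv2.inRange(hsv,(95,100,30),(130,255,255))>0)&(np.abs(W[...,0]-.55)<.1)&(np.abs(W[...,1])<.08)&(W[...,2]>.14)
print('cap',np.percentile(W[m],[2,50,98],axis=0).round(3).tolist())
cv2.imwrite('pics/f.png',np.hstack([w['color'][60:384,100:420,::-1],cv2.resize(d['color'][110:230,190:310,::-1],(324,324),interpolation=cv2.INTER_CUBIC)]))"
```

```text
{'t': 14.4, 'q': [-0.145, -0.114, 1.79, -0.0, 1.464, -1.832], 'contact_force': [0.098, 1.023, -0.933], 'wrist_torque': [0.01, 0.027, -0.028], 'opening': 0.054, 'grip_force': 52.524, 'tool_pos': [0.553, -0.006, 0.184]} yaw_y 96.7 tilt z [ 1.5e-03 -3.0e-04 -1.0e+00]
scene 6 handle ang [-92.67609306 -91.60203455 -90.46513694] r [0.08323716 0.09303226] [ 0.55009361 -0.09575615  0.1093301 ]
wrist 1040 handle ang [-135.3354352  -130.41034756  -91.38971775] r [0.06180152 0.09123769] [ 0.50639571 -0.06336861  0.11319672]
cap [[0.547, -0.034, 0.234], [0.569, -0.0, 0.265], [0.581, 0.019, 0.284]]
```

View pics/f.png

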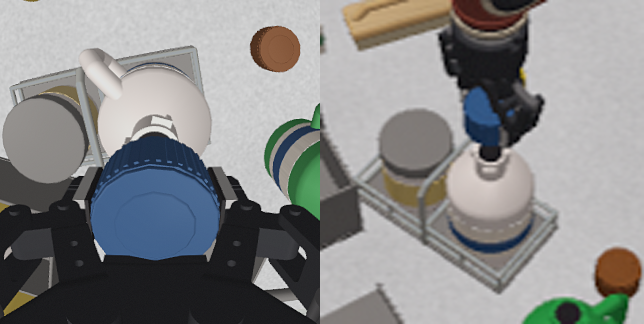

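The wrist view shows the cap level in the gripper with the handle at (100,75) against the divider leg. The scene view shows the cap clear above the open neck at (490,155). The cap top is at 0.265, so its underside is about 5 cm above the mouth.

```bash
python3 -c "from station import ctrl;print(ctrl.finish_job())"
```

```text
the job is handed in; nothing more can be done
None
```

The job is handed in: the jug is open with its handle against the divider's front leg, and the gripper holds the cap level about 5 cm above the mouth; the hand-in gave no verdict.

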